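# Lock the bayonet lid of the brush-washing pot

### The arm

A 6-joint arm with a two-finger parallel gripper is mounted at the origin on the work surface. World frame = base frame: x ahead of the robot, y to its left, z up, the work surface at z = 0. Lengths are in mm, angles in rad, forces in N, time in s.
With the tool pointing down it reaches from about 350 to 925 mm from the base axis. Payload 6.4 kg.
Tool frame: the origin (TCP) lies midway between the tips of the shut fingers; the grasp point (between the pads) lies 19 mm behind it; z points along the fingers, y is the direction in which the jaws open and shut (so a half turn about z gives the same grasp; the last joint's range is limited). The gripper opens to 94 mm and grips with 3 to 60 N. Pads are 16 mm wide; open, the fingers measure 119 mm over their backs; the gripper's body (75 mm by 177 mm) begins 78 mm behind the grasp point.
Start: joints at [1.174, 0.245, 1.558, -0, 1.339, -0.174], TCP at [143.621, 633.945, 205.455] pointing down, gripper open.
Joint ranges: [-3.13, 3.13], [-1.02, 2.26], [0.13, 2.54], [-0.95, 4.09], [0.21, 2.88], [-2.74, 2.74]. Speed limits (rad/s): [2.57, 2.57, 3.14, 3.14, 3.14, 3.14].

### API

Orientations are given as a unit quaternion [w, x, y, z].
In Python, from workcell import manip, camera, get_calibration, ticket gives the robot as it stands.
- The arm moves only by the tool jog_arm, never from a script. Its argument "moves" is a list of rows, each an object of numbers: "tx", "ty", "tz": the shift along the tool's x, y, z normalised to -1 to 1, where 1 is 7.5 cm; "yaw": the turn about the tool's z normalised to -1 to 1, where 1 is 45 degrees; "gripper": the gripper command: -1 is shut, 1 is fully open, values between are in proportion. In form: [{"tx": .., "ty": .., "tz": .., "yaw": .., "gripper": ..}, ...]. A call has 1 to 20 rows; each row shifts and turns the commanded pose from where the row before left it, along the tool's axes as they then stand; what a row does not reach is not made up. A row lasts 1/8 s, in which the tool goes at most 62.5 mm and 10.7 degrees, less where a joint would pass 70% of its speed; a pose out of reach is approached as far as the arm can. A call with a number of a shift or a turn outside -1 to 1 is refused whole. A call with a gripper value outside its range is refused whole. The fingers move at their own pace and stop on an object; "grip_force" is the grip in N (left out, the last holds). Time passes only in rows, so rows that do not move let the fingers close. It gives the time, the measured TCP pose, the force and the opening at its end, in the units of the state.
- manip.state(): the state, without advancing time (a new reading comes with each control period).
- camera(name): name is "scene" or "top" or "wrist"; returns (picture, depth): 420x560x3 uint8, red, green, blue; 420x560 float32, mm along the optical axis (not along the pixel's ray), 0 where there is no reading.
- get_calibration(name): a dict with "camera_matrix" (3x3 intrinsics, pixels), "R" (3x3) and "t" (3): a world point X has camera coordinates R X + t. Camera axes: x right, y down, z forward; pixel columns grow to the right and rows downward; lengths in mm; the calibration is good to about 2 mm. A picture is of the moment at which its call begins: read the wrist's pose just before it. get_calibration takes no time and is no camera call; for the wrist camera it gives the pose at the moment of the call.
- ticket.hand_in(): hands the job in, once; it reports no verdict.
The state is a dict: "time": time; "q": joint angles; "qd": joint speeds; "joint_torque": joint torques, N m; "eef_pos": TCP position; "ee_rot": TCP orientation; "contact_force": force on the tool from outside, world axes, zero at the start; "wrist_torque": the same for the moment, N m; "width": opening from 0.0 (shut) to 1.0 (fully open).
Only numpy, scipy, OpenCV 4.12 (cv2) and the standard library are available. Lean on these libraries where they do the work, as an engineer would, in place of code of your own. Each camera call takes 0.05 s, during which the arm holds its last target. There are 200 camera calls.

### The job

The lid of the wide brush-washing pot has only been dropped into its bayonet mount. Take its bar handle, push the lid down against its spring, turn it a quarter clockwise (seen from above) and let the spring lift it until it clicks home in its locked seat, then let go. Leave the canister and the brush jar standing where they are.

Things in the scene. Friction and masses are not known exactly. Their poses are not given: they have to be found in the camera images.
- pot: Wide round aluminium pot, 120 mm across, 90 high, fixed to the table; origin: centre of underside, z up. Steel collar with open entry slots at its +x and -x. The lid stands in it on a spring: 4 N at the start + 350 N/m. Pushed down 12 to 24 mm (18 is best) it turns clockwise only, stop near 90 deg. At 72 to 88 deg, when eased, it rises into notches and stops 6 mm below its start height: locked.
- lid_handle (a point): Centre of the lid's bar handle: upright black bar 50 mm long (its x), 14 wide (its y), 48 high, on a round steel plug 60 mm across whose flat top is 24 mm below this point. Starts 138 mm above the table, on the pot's axis, in line with the slots (within 3 deg), the lid's two lugs in them. Lid 0.14 to 0.28 kg. Released between slot and notch it stays 12 mm below its start height: not locked.
- canister: Bystander: narrow, taller round aluminium canister, 84 mm across and 140 mm high, with a small round black knob; loose, origin at the centre of its underside.
- brush_jar: Bystander: glass jar 76 mm across and 98 mm high holding paint brushes, 190 mm high in all; loose, origin at the centre of its underside.
There are look-alikes about, which are no part of the job. What is shaped like the part that bears lid_handle but blue, green or orange is not meant.

How it is judged:
By the outcome, as a careful person would: the job done as asked, in the order asked, and still so for the second after the job is handed in, with the robot touching nothing.
It also fails if it takes over 35 s, if anything falls off the work surface, if the arm or the gripper's body presses on something with over 40 N, if the wrist force passes 120 N, or if a joint passes its speed limit or range.

## Working session

There is one attempt and no reset: what is moved stays moved. The work goes in short steps, Python scripts to look and compute and a tool call to move; the robot and the scene stay as the last step left them, time stands still between calls to the robot, and variables do not carry over. Pictures are saved under pics/ and viewed, about 8 in all and at most 12, crops included, and the job is handed in when it is done.

Besides the shell and the picture viewer there is one more tool, called after "Call:" by a JSON object that holds its "api" and its "payload", one argument or row to a line. jog_arm: Moves the arm, as the interface text tells. Its arguments: {"type":"object","properties":{"moves":{"type":"array","items":{"type":"object","properties":{"tx":{"type":"number"},"ty":{"type":"number"},"tz":{"type":"number"},"yaw":{"type":"number"},"gripper":{"type":"number"}}}},"grip_force":{"type":"number"}},"required":["moves"]}

```bash
mkdir -p pics; cat > h.py <<'E'
import numpy as np, cv2
from workcell import manip, camera, get_calibration, ticket
def pts(depth,c):
    K=np.array(c["camera_matrix"]);R=np.array(c["R"]);t=np.array(c["t"])
    v,u=np.indices(depth.shape)
    p=np.stack([(u-K[0,2])/K[0,0]*depth,(v-K[1,2])/K[1,1]*depth,depth],-1)
    return (p-t)@R
E
python3 - <<'E'
from h import *
print(manip.state())
for n in("scene","top"):
    c=get_calibration(n);im,d=camera(n);cv2.imwrite(f"pics/{n}0.png",im[...,::-1]);np.savez(f"{n}0.npz",im=im,d=d,P=pts(d,c))
    print(n,-np.array(c["R"]).T@c["t"])
E
```

```text
{'time': 0.0, 'q': array([ 1.17389238e+00,  2.45827216e-01,  1.55899813e+00, -3.88443095e-05,
        1.33869227e+00, -1.74078708e-01]), 'qd': array([ 5.37134256e-05,  3.06293455e-05, -5.09575432e-04, -9.17935832e-05,
       -1.29518191e-03,  9.84679002e-04]), 'joint_torque': array([-1.03062070e-03, -4.15823507e+01, -3.14604807e+01,  6.84029027e-02,
        3.31731734e-02, -1.23448299e-04]), 'eef_pos': array([143.39666358, 633.37045153, 204.34549641]), 'ee_rot': array([-2.52930764e-04,  1.11177766e-01,  9.93800069e-01, -9.28846409e-04]), 'contact_force': array([-0.8445717 ,  0.79480984, -0.45504437]), 'wrist_torque': array([ 0.0123633 , -0.02060212,  0.01660652]), 'width': 1.000424619675463}
scene [940.59979758 308.06945069 623.61995754]
top [ 271.4371129   -50.45740896 1178.88743437]
```

View pics/scene0.png

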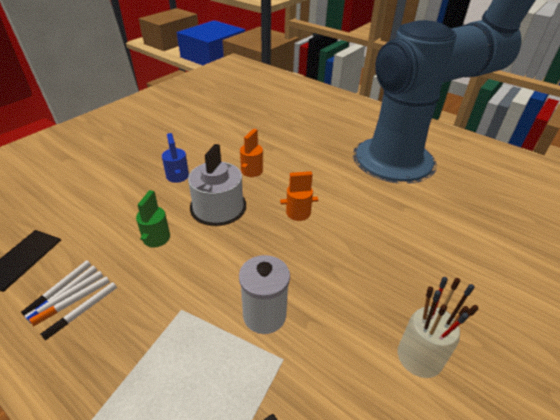

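View pics/top0.png

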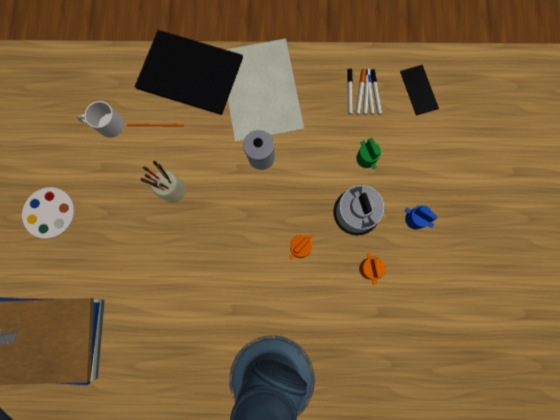

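The pot with the black bar handle is at scene (215,180) and top (361,207). Coloured decoys stand around it, and the canister at top (260,150) and the jar at (170,185) are clear of it.

```bash
python3 - <<'E'
from h import *
for n,(u0,u1,v0,v1) in dict(top=(335,390,180,240),scene=(185,250,140,225)).items():
    z=np.load(n+"0.npz");im,P=z["im"][v0:v1,u0:u1].astype(int),z["P"][v0:v1,u0:u1]
    m=(im.max(-1)<60)&(P[...,2]>112)&(P[...,2]<180)
    p=P[m];print(n,m.sum(),"z",np.percentile(p[:,2],[0,10,50,90,100]))
    zt=np.percentile(p[:,2],90);q=p[p[:,2]>zt-8]
    r=cv2.minAreaRect(q[:,:2].astype(np.float32));print("bar rect",r,"mean",q.mean(0))
    w,V=np.linalg.eigh(np.cov(q[:,:2].T));print("axis deg",np.degrees(np.arctan2(V[1,1],V[0,1])),np.sqrt(w*12))
    m2=(P[...,2]>80)&(P[...,2]<100);print("rim circle",cv2.minEnclosingCircle(P[m2][:,:2].astype(np.float32)),m2.sum())
    for a in (z["P"],): 
        k=(a[...,2]>25)&(np.hypot(a[...,0]-(P[m][:,0].mean()),a[...,1]-P[m][:,1].mean())<200)
        nn,lab,st,ce=cv2.connectedComponentsWithStats(k.astype(np.uint8))
        for i in range(1,nn):
            if st[i,4]>40: print("  obj",a[lab==i].mean(0).round(),a[lab==i][:,2].max().round(),st[i])
E
```

```text
top 166 z [118.55875822 129.80644515 159.69880945 163.44712306 165.69981285]
bar rect ((461.8086242675781, -235.02859497070312), (48.75606918334961, 14.218847274780273), 17.968807220458984) mean [ 461.71626818 -234.31943043  161.29293519]
axis deg -161.49538669499285 [13.38141064 47.77484561]
rim circle ((462.4588317871094, -235.03720092773438), 60.147491455078125) 993
  obj [ 615. -261.   75.] 120.0 [357 138  24  31 493]
  obj [ 458. -231.   95.] 166.0 [ 337  185   47   46 1694]
  obj [ 440. -394.   77.] 121.0 [404 205  33  23 512]
  obj [362. -81.  79.] 120.0 [293 234  19  23 283]
  obj [ 301. -264.   77.] 122.0 [360 252  25  30 483]
scene 294 z [115.85127686 123.52166242 144.85848347 160.70097965 162.22323465]
bar rect ((465.84503173828125, -231.1779022216797), (46.351619720458984, 12.075077056884766), 18.189815521240234) mean [ 468.26778229 -229.31936523  158.80921458]
axis deg -162.63862895048482 [12.15555208 47.86755172]
rim circle ((422.01995849609375, -242.0856475830078), 104.13178253173828) 1049
  obj [ 313. -258.   69.] 116.0 [240 129  23  41 693]
  obj [ 454. -388.   65.] 117.0 [162 133  26  43 667]
  obj [ 482. -213.   85.] 162.0 [ 189  144   54   72 2685]
  obj [376. -73.  72.] 117.0 [280 172  26  41 661]
  obj [ 631. -251.   70.] 117.0 [ 136  190   33   51 1124]
```

```bash
python3 - <<'E'
from h import *
z=np.load("top0.npz");P=z["P"]
r=np.hypot(P[...,0]-462,P[...,1]+234.7)
for a in range(10,65,5):
    m=(r>a)&(r<a+5);print(a,np.percentile(P[m][:,2],[10,50,90]).round())
p=np.array([143.4,633.4]);th=np.radians(167.2)
az=np.radians(np.linspace(77.25,-26.9,19));R=np.linspace(649,518,19)
for i in range(1,19):
    w=R[i]*np.array([np.cos(az[i]),np.sin(az[i])]);d=w-p
    x=np.array([np.cos(th),np.sin(th)]);y=np.array([np.sin(th),-np.cos(th)])
    s=np.round([d@x/75,d@y/75],2);p=p+75*(s[0]*x+s[1]*y);th-=np.radians(.184*45);print(s.tolist(),p.round(),end=";")
print(np.degrees(th)-90)
E
```

```text
10 [113. 150. 162.]
15 [112. 122. 162.]
20 [112. 116. 161.]
25 [ 85. 113. 116.]
30 [61. 90. 92.]
35 [84. 90. 93.]
40 [83. 90. 93.]
45 [58. 90. 93.]
50 [57. 90. 93.]
55 [17. 82. 92.]
60 [1. 4. 9.]
[-0.86, -0.15] [204. 608.];[-0.86, -0.1] [261. 578.];[-0.85, -0.06] [315. 543.];[-0.85, -0.03] [364. 502.];[-0.83, 0.0] [407. 457.];[-0.82, 0.05] [446. 410.];[-0.82, 0.07] [479. 358.];[-0.8, 0.11] [507. 304.];[-0.78, 0.14] [528. 248.];[-0.77, 0.17] [544. 191.];[-0.75, 0.2] [553. 134.];[-0.73, 0.23] [557.  76.];[-0.71, 0.25] [554.  20.];[-0.7, 0.29] [546. -36.];[-0.67, 0.3] [532. -90.];[-0.65, 0.33] [ 513. -141.];[-0.62, 0.35] [ 490. -189.];[-0.61, 0.37] [ 462. -234.];-71.83999999999995
```

Call:
{"api": "jog_arm", "payload": {
  "moves": [
    {"tz": -0.7,"gripper": 1},
    {"tz": -0.7,"gripper": 1}
  ],
  "grip_force": 50
}}

```text
$.moves[0]: bad value
```

Call:
{"api": "jog_arm", "payload": {
  "moves": [
    {"tx": 0,"ty": 0,"tz": -0.7,"yaw": 0,"gripper": 1},
    {"tx": 0,"ty": 0,"tz": -0.7,"yaw": 0,"gripper": 1}
  ],
  "grip_force": 50
}}

```text
time: 0.35
eef_pos: [143.4, 633.3, 310.3]
ee_rot: [-0.0, 0.111, 0.994, -0.001]
contact_force: [0.1, 0.3, 0.2]
width: 1.003
```

Call:
{"api": "jog_arm", "payload": {
  "moves": [
    {"tx": -0.82,"ty": -0.15,"tz": 0,"yaw": 0.18,"gripper": 1},
    {"tx": -0.82,"ty": -0.1,"tz": 0,"yaw": 0.18,"gripper": 1},
    {"tx": -0.82,"ty": -0.06,"tz": 0,"yaw": 0.18,"gripper": 1},
    {"tx": -0.82,"ty": -0.03,"tz": 0,"yaw": 0.18,"gripper": 1},
    {"tx": -0.82,"ty": 0,"tz": 0,"yaw": 0.18,"gripper": 1},
    {"tx": -0.82,"ty": 0.05,"tz": 0,"yaw": 0.18,"gripper": 1},
    {"tx": -0.82,"ty": 0.07,"tz": 0,"yaw": 0.18,"gripper": 1},
    {"tx": -0.8,"ty": 0.11,"tz": 0,"yaw": 0.18,"gripper": 1},
    {"tx": -0.78,"ty": 0.14,"tz": 0,"yaw": 0.18,"gripper": 1},
    {"tx": -0.77,"ty": 0.17,"tz": 0,"yaw": 0.18,"gripper": 1},
    {"tx": -0.75,"ty": 0.2,"tz": 0,"yaw": 0.18,"gripper": 1},
    {"tx": -0.73,"ty": 0.23,"tz": 0,"yaw": 0.18,"gripper": 1},
    {"tx": -0.71,"ty": 0.25,"tz": 0,"yaw": 0.18,"gripper": 1},
    {"tx": -0.7,"ty": 0.29,"tz": 0,"yaw": 0.18,"gripper": 1},
    {"tx": -0.67,"ty": 0.3,"tz": 0,"yaw": 0.18,"gripper": 1},
    {"tx": -0.65,"ty": 0.33,"tz": 0,"yaw": 0.18,"gripper": 1},
    {"tx": -0.62,"ty": 0.35,"tz": 0,"yaw": 0.18,"gripper": 1},
    {"tx": 0,"ty": 0,"tz": 0,"yaw": 0,"gripper": -0.2}
  ]
}}

```text
time: 2.6
eef_pos: [502.1, -184.0, 309.9]
ee_rot: [-0.0, 0.968, 0.252, -0.0]
contact_force: [0.3, 0.3, -0.4]
width: 0.926
```

```bash
cat > w.py <<'E'
from h import *
import sys
c=get_calibration("wrist");im,d=camera("wrist");P=pts(d,c);cv2.imwrite(f"pics/{sys.argv[1]}.png",im[...,::-1])
imi=im.astype(int);zt=float(sys.argv[2])
m=(imi.max(-1)<70)&(abs(P[...,2]-zt)<5)&(np.hypot(P[...,0]-462,P[...,1]+234.5)<45)
p=P[m];s=manip.state();q=s["ee_rot"];th=2*np.arctan2(q[2],q[1]);
x=np.array([np.cos(th),np.sin(th)]);y=np.array([np.sin(th),-np.cos(th)])
print("tcp",s["eef_pos"],"tool y deg",np.degrees(th)-90)
if len(p):
    r=cv2.minAreaRect(p[:,:2].astype(np.float32));print(m.sum(),r,"z",np.median(p[:,2]))
    w,V=np.linalg.eigh(np.cov(p[:,:2].T));print("axis",np.degrees(np.arctan2(V[1,1],V[0,1]))%180)
    e=np.array(r[0])-s["eef_pos"][:2];print("shift norm",e@x/75,e@y/75)
E
python3 w.py w1 161
```

```text
tcp [ 502.77496479 -182.44524616  309.96718217] tool y deg -60.58730283986588
616 ((464.4012451171875, -234.56723022460938), (48.682613372802734, 14.156196594238281), 17.93003273010254) z 160.81672372163072
axis 17.700428944996872
shift norm -0.786993055869768 0.3541134633318735
```

View pics/w1.png

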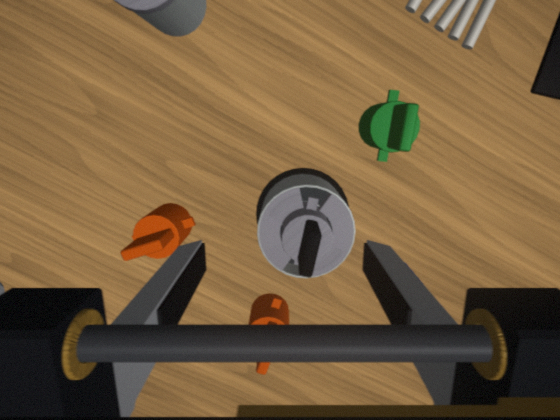

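The black bar is at (310,248), standing upright on the pot, and its pose agrees with the top view. Next I move over it and align the jaws.

Call:
{"api": "jog_arm", "payload": {
  "moves": [
    {"tx": -0.39,"ty": 0.18,"tz": 0,"yaw": 0,"gripper": -0.2},
    {"tx": -0.39,"ty": 0.17,"tz": 0,"yaw": 0,"gripper": -0.2},
    {"tx": 0,"ty": 0,"tz": 0.6,"yaw": 0.13,"gripper": -0.2},
    {"tx": 0,"ty": 0,"tz": 0.6,"yaw": 0.13,"gripper": -0.2},
    {"tx": 0,"ty": 0,"tz": 0,"yaw": 0,"gripper": -0.2}
  ]
}}

```text
time: 3.28
eef_pos: [463.9, -230.4, 216.7]
ee_rot: [-0.003, 0.988, 0.157, -0.003]
contact_force: [-0.2, 0.3, 0.9]
width: 0.406
```

```bash
python3 w.py w2 161; python3 -c "
from h import *
print(manip.state())"
```

```text
tcp [ 465.38923719 -231.64238872  219.67368286] tool y deg -71.9407194853986
1197 ((463.9927978515625, -235.4524383544922), (49.58425521850586, 13.539896011352539), 15.893575668334961) z 160.92667679164424
axis 17.206677268901615
shift norm -0.03345018803118729 0.042526067777272906
{'time': 3.325, 'q': array([-6.80288845e-01, -7.39700549e-02,  1.87163895e+00,  2.24496166e-04,
        1.34682675e+00,  5.75263397e-01]), 'qd': array([-0.00481148, -0.0295726 , -0.06392547, -0.00150464, -0.00232309,
       -0.00035759]), 'joint_torque': array([-8.41390877e-02, -2.66754985e+01, -2.94555223e+01,  6.08669501e-02,
       -1.38703865e-02,  4.64943051e-02]), 'eef_pos': array([ 465.38923719, -231.64238872,  219.67368286]), 'ee_rot': array([-1.15201498e-03,  9.87606235e-01,  1.56945229e-01, -8.89757141e-04]), 'contact_force': array([ 0.60135014, -0.12399442,  0.71609675]), 'wrist_torque': array([-0.08302491,  0.1030729 ,  0.02733689]), 'width': 0.39912670060962463}
```

View pics/w2.png

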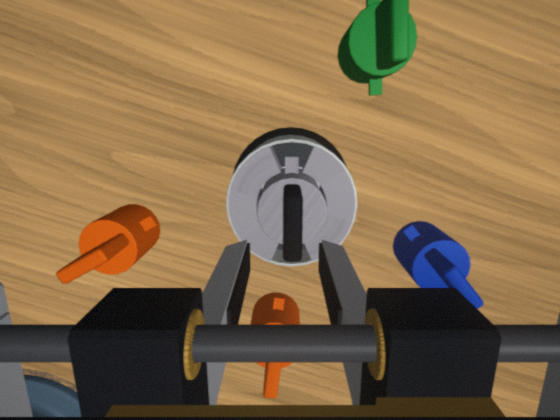

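The bar at (292,222) sits about 3 mm to the right of the jaw midline at col 285. I make the small correction and descend.

Call:
{"api": "jog_arm", "payload": {
  "moves": [
    {"tx": -0.03,"ty": 0.04,"tz": 0.4,"yaw": -0.01,"gripper": -0.2},
    {"tx": 0,"ty": 0,"tz": 0.4,"yaw": 0,"gripper": -0.2},
    {"tx": 0,"ty": 0,"tz": 0.3,"yaw": 0,"gripper": -0.2},
    {"tx": 0,"ty": 0,"tz": 0.18,"yaw": 0,"gripper": -0.2},
    {"tx": 0,"ty": 0,"tz": 0,"yaw": 0,"gripper": -0.2}
  ]
}}

```text
time: 3.95
eef_pos: [464.8, -236.7, 125.2]
ee_rot: [0.0, 0.987, 0.16, 0.0]
contact_force: [0.0, 0.5, 0.4]
width: 0.404
```

```bash
python3 w.py w3 161;python3 -c "
from h import *
print([manip.state()[k] for k in('eef_pos','contact_force','width')])"
```

```text
tcp [ 465.1442897  -237.05699061  125.81381751] tool y deg -71.6572845368584
2882 ((466.23968505859375, -235.0718994140625), (38.324951171875, 40.34749984741211), 66.39483642578125) z 160.92379010257736
axis 17.19537882564987
shift norm 0.022192641749892054 -0.020526797590372462
[array([ 465.1442897 , -237.05699061,  125.81381751]), array([0.71484378, 0.27672578, 0.69851409]), 0.4003347643120686]
```

View pics/w3.png

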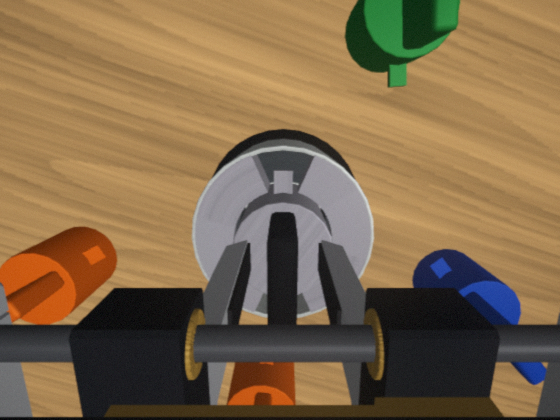

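The bar at col 283 is centred between the fingers (248 and 320). I go down 3 mm and close.

Call:
{"api": "jog_arm", "payload": {
  "moves": [
    {"tx": 0,"ty": 0,"tz": 0.04,"yaw": 0,"gripper": -0.2},
    {"tx": 0,"ty": 0,"tz": 0,"yaw": 0,"gripper": -1},
    {"tx": 0,"ty": 0,"tz": 0,"yaw": 0,"gripper": -1},
    {"tx": 0,"ty": 0,"tz": 0,"yaw": 0,"gripper": -1},
    {"tx": 0,"ty": 0,"tz": 0,"yaw": 0,"gripper": -1}
  ],
  "grip_force": 50
}}

```text
time: 4.62
eef_pos: [464.2, -236.7, 121.5]
ee_rot: [0.0, 0.987, 0.159, 0.0]
contact_force: [-1.2, 0.0, -0.3]
width: 0.144
```

Call:
{"api": "jog_arm", "payload": {
  "moves": [
    {"tx": 0,"ty": 0,"tz": 0.08,"yaw": 0,"gripper": -1},
    {"tx": 0,"ty": 0,"tz": 0.08,"yaw": 0,"gripper": -1},
    {"tx": 0,"ty": 0,"tz": 0.08,"yaw": 0,"gripper": -1},
    {"tx": 0,"ty": 0,"tz": 0,"yaw": 0,"gripper": -1},
    {"tx": 0,"ty": 0,"tz": 0,"yaw": 0,"gripper": -1}
  ]
}}

```text
time: 5.25
eef_pos: [464.5, -236.8, 104.1]
ee_rot: [0.0, 0.987, 0.159, 0.0]
contact_force: [-3.3, 2.3, 8.1]
width: 0.145
```

Call:
{"api": "jog_arm", "payload": {
  "moves": [
    {"tx": 0,"ty": 0,"tz": 0,"yaw": 0.1,"gripper": -1},
    {"tx": 0,"ty": 0,"tz": 0,"yaw": 0.1,"gripper": -1},
    {"tx": 0,"ty": 0,"tz": 0,"yaw": 0.1,"gripper": -1},
    {"tx": 0,"ty": 0,"tz": 0,"yaw": 0.1,"gripper": -1},
    {"tx": 0,"ty": 0,"tz": 0,"yaw": 0.1,"gripper": -1},
    {"tx": 0,"ty": 0,"tz": 0,"yaw": 0.1,"gripper": -1},
    {"tx": 0,"ty": 0,"tz": 0,"yaw": 0,"gripper": -1}
  ]
}}

```text
time: 6.12
eef_pos: [465.3, -237.9, 104.8]
ee_rot: [0.001, 0.997, -0.076, 0.001]
contact_force: [-0.8, -0.3, 8.0]
width: 0.149
```

```bash
python3 -c "
from h import *
s=manip.state();print([s[k] for k in('eef_pos','contact_force','wrist_torque','width','q')]);print(np.degrees(2*np.arctan2(s['ee_rot'][2],s['ee_rot'][1]))-90)"
```

```text
[array([ 465.29665424, -237.86072436,  104.79926524]), array([-0.79056164, -0.2794638 ,  7.96134536]), array([-0.01822324,  0.46682077, -0.06902464]), 0.14874975649607014, array([-6.89459996e-01,  6.28866166e-02,  1.95919203e+00, -5.80633162e-04,
        1.11609206e+00,  1.03407850e+00])]
-98.73692150774697
```

Call:
{"api": "jog_arm", "payload": {
  "moves": [
    {"tx": 0,"ty": 0,"tz": 0,"yaw": 0.1,"gripper": -1},
    {"tx": 0,"ty": 0,"tz": 0,"yaw": 0.1,"gripper": -1},
    {"tx": 0,"ty": 0,"tz": 0,"yaw": 0.1,"gripper": -1},
    {"tx": 0,"ty": 0,"tz": 0,"yaw": 0.1,"gripper": -1},
    {"tx": 0,"ty": 0,"tz": 0,"yaw": 0.1,"gripper": -1},
    {"tx": 0,"ty": 0,"tz": 0,"yaw": 0.1,"gripper": -1},
    {"tx": 0,"ty": 0,"tz": 0,"yaw": 0.1,"gripper": -1},
    {"tx": 0,"ty": 0,"tz": 0,"yaw": 0.1,"gripper": -1},
    {"tx": 0,"ty": 0,"tz": 0,"yaw": 0.1,"gripper": -1},
    {"tx": 0,"ty": 0,"tz": 0,"yaw": 0.1,"gripper": -1},
    {"tx": 0,"ty": 0,"tz": 0,"yaw": 0.1,"gripper": -1},
    {"tx": 0,"ty": 0,"tz": 0,"yaw": 0.1,"gripper": -1},
    {"tx": 0,"ty": 0,"tz": 0,"yaw": 0,"gripper": -1}
  ]
}}

```text
time: 7.75
eef_pos: [465.2, -238.0, 104.8]
ee_rot: [0.001, 0.854, -0.52, 0.002]
contact_force: [-0.7, -1.5, 7.9]
width: 0.147
```

```bash
python3 w.py w4 143 ; python3 -c "
from h import *
s=manip.state();print([s[k] for k in('eef_pos','contact_force','wrist_torque','width','q')]);print(np.degrees(2*np.arctan2(s['ee_rot'][2],s['ee_rot'][1]))-90)"
```

```text
tcp [ 465.14096054 -237.98186263  104.74828388] tool y deg -152.71655635132888
2853 ((467.1053466796875, -240.1743927001953), (16.5285587310791, 42.510189056396484), 29.871564865112305) z 144.22235897058542
axis 117.04516680413808
shift norm 0.03798761184734411 -0.00987743653465305
[array([ 465.14096054, -237.98186263,  104.74828388]), array([-0.84836204, -0.60554977,  8.16489665]), array([-0.06765084,  0.56102447, -0.07997369]), 0.1438181993120256, array([-6.89610722e-01,  6.29434795e-02,  1.95923743e+00, -1.04007441e-03,
        1.11617693e+00,  1.97625122e+00])]
-152.71655635132888
```

View pics/w4.png

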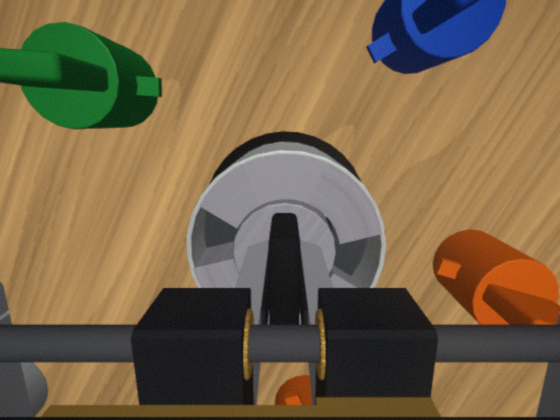

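The bar still sits aligned in the jaws at col 285, and the collar slots now lie off to the sides at (215,232) and (360,248). The turn is about 81°, so I ease the lid up.

Call:
{"api": "jog_arm", "payload": {
  "moves": [
    {"tx": 0,"ty": 0,"tz": -0.04,"yaw": 0,"gripper": -1},
    {"tx": 0,"ty": 0,"tz": -0.04,"yaw": 0,"gripper": -1},
    {"tx": 0,"ty": 0,"tz": -0.04,"yaw": 0,"gripper": -1},
    {"tx": 0,"ty": 0,"tz": -0.03,"yaw": 0,"gripper": -1},
    {"tx": 0,"ty": 0,"tz": 0,"yaw": 0,"gripper": -1},
    {"tx": 0,"ty": 0,"tz": 0,"yaw": 0,"gripper": -1}
  ]
}}

```text
time: 8.55
eef_pos: [464.9, -237.5, 115.2]
ee_rot: [0.0, 0.854, -0.52, 0.001]
contact_force: [2.1, -3.1, 4.6]
width: 0.147
```

Call:
{"api": "jog_arm", "payload": {
  "moves": [
    {"tx": 0,"ty": 0,"tz": -0.02,"yaw": 0,"gripper": -1},
    {"tx": 0,"ty": 0,"tz": 0,"yaw": 0,"gripper": -1},
    {"tx": 0,"ty": 0,"tz": 0,"yaw": 0,"gripper": -1},
    {"tx": 0,"ty": 0,"tz": 0,"yaw": 0,"gripper": -1}
  ]
}}

```text
time: 9.05
eef_pos: [464.7, -237.3, 115.4]
ee_rot: [0.0, 0.854, -0.52, 0.001]
contact_force: [4.4, -6.5, -4.4]
width: 0.143
```

The force went from +4.6 to −4.4 N with almost no rise, so the lugs are against the notch stop. Now I release.

Call:
{"api": "jog_arm", "payload": {
  "moves": [
    {"tx": 0,"ty": 0,"tz": 0,"yaw": 0,"gripper": -0.2},
    {"tx": 0,"ty": 0,"tz": 0,"yaw": 0,"gripper": -0.2},
    {"tx": 0,"ty": 0,"tz": 0,"yaw": 0,"gripper": -0.2},
    {"tx": 0,"ty": 0,"tz": -0.4,"yaw": 0,"gripper": -0.2},
    {"tx": 0,"ty": 0,"tz": -0.5,"yaw": 0,"gripper": -0.2},
    {"tx": 0,"ty": 0,"tz": -0.6,"yaw": 0,"gripper": -0.2},
    {"tx": 0,"ty": 0,"tz": -0.6,"yaw": 0,"gripper": -0.2},
    {"tx": 0,"ty": 0,"tz": 0,"yaw": 0,"gripper": -0.2},
    {"tx": 0,"ty": 0,"tz": 0,"yaw": 0,"gripper": -0.2}
  ]
}}

```text
time: 10.18
eef_pos: [463.7, -236.2, 272.6]
ee_rot: [-0.0, 0.854, -0.52, -0.001]
contact_force: [-0.3, 0.7, 0.0]
width: 0.401
```

```bash
python3 w.py w5 155; python3 -c "
from h import *
im,d=camera('scene');P=pts(d,get_calibration('scene'));cv2.imwrite('pics/s2.png',im[...,::-1])
P0=np.load('scene0.npz')['P']
for nm,(u,v) in dict(can=(265,300),jar=(425,345)).items():
    print(nm,np.median(abs(P-P0)[v-15:v+15,u-15:u+15].reshape(-1,3),axis=0))
"
```

```text
tcp [ 463.47102531 -235.99954414  271.82085118] tool y deg -152.7142287594319
780 ((465.7185974121094, -236.1482391357422), (12.538129806518555, 48.723052978515625), 27.49591064453125) z 155.0122901459343
axis 117.99037708211269
shift norm 0.015500023905620827 -0.025724282171212223
can [0.46935475 0.38825771 0.85579108]
jar [0.63595977 0.01293754 0.88762486]
```

View pics/w5.png

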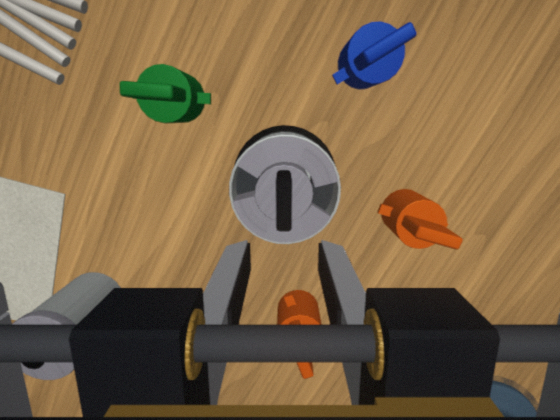

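View pics/s2.png

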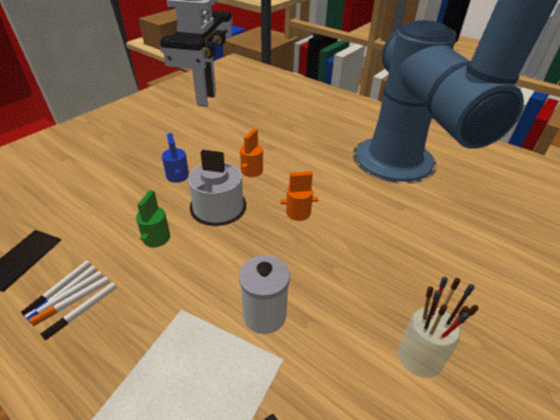

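The bar top is at 155.0 mm against 160.9 mm before, 5.9 mm down and matching the locked seat. It is turned about 80°, and the bystanders have not moved.

```bash
python3 -c "
from h import *
print(ticket.hand_in())"
```

```text
the job is handed in; nothing more can be done
None
```

The pot's lid is locked and the job is handed in at about 10 s of robot time. I gripped the black bar handle, pushed the lid down about 17.5 mm, turned it 81° clockwise, eased it up to the notch stop, let go and backed the gripper off above it.

What the last checks showed:
- **Height:** the bar top sits at 155.0 mm, against 160.9 mm at the start. That is 5.9 mm lower, where the locked seat should be 6 mm.
- **Angle:** the bar is turned about 80°, inside the 72–88° window.
- **Stop felt:** easing up the last 1.5 mm, the vertical force changed from +4.6 N to −4.4 N with almost no rise, so the lugs had met the notch stop.
- **Bystanders:** the canister and brush jar show under 1 mm of change in the scene camera, which is within noise.
- **Robot:** the gripper was clear at handover, with contact force near zero.

The vertical force while pushing read about 2 N below what the spring figures predict. The bar centre also differed by 2–3 mm between the top and wrist cameras. Neither affected the result.

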